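# Open the extractor's blast gate with the S-hook

## Task

Open the dust extractor's blast gate with the S-hook: lift the hook by its wooden grip out of its block, pass its lower bend through the small hole in the gate's tab from the inlet side and draw the gate fully up to its stop, and there keep up a firm, steady pull of about 15 N (never 25 N, not even when prodding the tab) for a second so that it beds in. Then unhook it, leaving the gate fully open, and stand the hook upright in its block again as it was (either way round). Do not touch the gate with the gripper, and leave the bowls, the scraper and the sponge alone.

Things in the scene. Friction and masses are not known exactly. Their poses are not given: they have to be found in the camera images.
- extractor: Bench dust extractor, fixed. Along its x: inlet mouth at -94 mm, 80 mm duct with 92 mm rim (top 104 mm above the table, free space over it), upright gate housing 26 mm thick, 110 mm wide, 118 mm high, then grey fan box 105 x 130 mm, 125 mm high, to x = +150 mm. Origin on the table under the middle of the gate plate; +x from inlet to fan, z up.
- gate_hole (a point): Centre of the round hole, 16 mm across, in the steel tab (40 mm wide, 4 mm thick, square to the extractor's x) above the gate housing. The tab's top edge is 18 mm above this point. The tab is riveted with play: it slides freely up and down on the gate by up to 6 mm (first lifts by what is left of this, then takes the gate along), so with the gate shut this point is 139 to 145 mm above the table. Axes as the extractor's.
- gate (a joint): Height (m) by which the gate is raised: 0 shut, 0.060 the rigid top stop, fully open; starts between 0 and 0.015. It slides straight up and stays where it is left: rubbing (about 5 N) plus weight (about 2 N) make 6 to 8 N to move it up. At the stop the force rises very steeply.
- block: Wooden block for the hook, fixed: 80 mm along its x, 64 mm along y, 48 mm high, with a slot 10 mm wide along its whole length (x) in the middle, open above and at both ends, its floor 6 mm above the table. Origin on the table under its centre, z up. The hook stands with the lower bend in the slot, its grip's underside resting on the block's top.
- hook_grip (a point): Centre of the S-hook's wooden grip: 26 mm along the hook's x, 18 mm along y (take it across this), 44 mm tall; at the start upright, 70 mm above the table. The hook weighs about 90 g, of 5 mm steel wire bent in its x-z plane, 103 mm tall. Its upper bend, open downwards, reaches 43 mm above this point and 13.5 mm either way in x. z up, +x the way the lower tip goes into a hole.
- hook_bend (a point): Bottom of the lower bend of the S-hook, on the wire's axis, midway, 57 mm below the grip's centre. The bend is an upward-open U, 17 mm wide inside, its outer sides at x = -13.5 and +13.5 mm. On the -x side the wire goes straight up for 24 mm, then in to the grip; on the +x side it ends in the short free tip. Hook axes.
- hook_tip (a point): Centre of the round end of the S-hook's lower free tip, 11 mm along the hook's x and 7 mm above the bend point. Seen along x, bend and tip are 12 mm tall and 5 mm wide, centred 53.5 mm below the grip's centre: this must pass the gate's hole. The tip stands 7 mm above the floor of the U, which then lifts against the hole's top edge. Hook axes.
- kidney: Flat steel scraper, about 60 x 56 mm, 5 mm thick, lying beside the hook's block, on the robot's side of it. To be left alone. Origin at its underside.
- sponge: Yellowish sponge block 50 x 80 x 35 mm beside the hook's block, on its far side. To be left alone. Origin at its underside.
- claybowl: Clay-coloured bowl, 120 mm across and 60 mm tall, standing on the metal banding wheel (180 mm across, 97 mm tall). To be left alone. Origin at its underside.
- orangebowl: Orange plastic bowl, 130 mm across, 55 mm tall, on the table. To be left alone. Origin at its underside.

How it is judged:
On the way, in this order (a step that is already met when the one before it is completed fails the run):
1. the hook's lower bend is through the hole of the gate's tab: the tip has come out on the fan side and the bend is within 12 mm of the hole's centre (x of hook_tip in the frame of gate_hole above 0.003 m and distance between hook_bend and gate_hole below 0.012 m), for 0.2 s.
2. the gate is within 3 mm of its top stop and the hook, still through the hole, pulls on it with 11 to 19 N for half a second (all of step 1 and value of joint gate above 0.057 m and contact force between hook and gate between 11 and 19 N), for 0.5 s.
At the end, for the whole second after the job is handed in: The gate is raised to within 4 mm of its top stop; the S-hook stands at rest, upright within 0.15 rad, in its block with the grip resting on the block's top (grip centre 64 to 76 mm above the table and within 12 mm of the block's middle) (value of joint gate above 0.056 m and horizontal distance between hook_grip and block below 0.012 m and height (world z) of hook_grip between 0.064 and 0.076 m and angle between hook_grip's own z axis and vertical below 0.15 rad and linear speed of hook below 0.02 m/s); the robot touches nothing.
It fails at once if the hook presses or pulls on the gate with more than 25 N (contact force between hook and gate above 25 N).
It fails at once if the gripper touches the gate (more than 1 N) (contact force between any of the fingers, the arm and gate above 1 N).
It fails at once if the scraper, the sponge or a bowl is moved by more than 30 mm (distance of any of kidney, sponge, claybowl, orangebowl from where it was at the start of the episode above 0.03 m).
It also fails if it takes over 72 s, if anything falls off the work surface, if the arm or the gripper's body presses on something with over 40 N, if the wrist force passes 120 N, or if a joint passes its speed limit or range.

## Robot

A 7-joint arm with a two-finger parallel gripper is mounted at the origin on the work surface. World frame = base frame: x ahead of the robot, y to its left, z up, the work surface at z = 0. Lengths are in m, angles in rad, forces in N, time in s.
With the tool pointing down it reaches from about 0.425 to 0.925 m from the base axis. Payload 6.8 kg.
Tool frame: the origin (TCP) lies on the mounting face of the last link; the fingertips stand 173 mm ahead of it and the grasp point (between the pads) lies 155 mm ahead of it; z points along the fingers, y is the line along which they close (so a half turn about z gives the same grasp; the last joint's range is limited). The gripper opens to 85 mm and grips with 20 to 120 N. Pads are 22 mm wide; open, the fingers measure 114 mm over their backs; the gripper's body (76 mm by 85 mm) begins 54 mm behind the grasp point. The pads swing forward as they close: fully open they stand 13 mm farther back than shut.
Start: joints at [1.049, 0.477, 0.022, 1.555, -0.011, 1.109, -0.083], TCP at [0.271, -0.618, 0.405] pointing down, gripper open.
Joint ranges: [-2.96, 2.96], [-0.34, 2.1], [-1.41, 1.46], [0.24, 2.44], [-1.37, 4.51], [0.17, 1.92], [-2.96, 2.96]. Speed limits (rad/s): [2.39, 2.39, 3.14, 3.14, 3.14, 3.14, 3.14].

## Interface

Orientations are given as a rotation vector (axis times angle).
In Python, from bench import r gives the robot as it stands.
- The arm moves only by the tool carry_out, never from a script. Its argument "moves" is a list of rows, each a list of 5 numbers: the shift along the tool's x, y, z in m, then the turn about the tool's z in rad, then the finger opening in m, from 0 to 0.0854. In form: [[dx, dy, dz, roll, claw], ...]. A call has exactly 8 rows; each row is the pose to reach, as a shift and turn from the pose commanded when the call began, along the tool's axes at that moment; what a row does not reach only later rows make up. A row lasts 1/10 s, in which the tool goes at most 50 mm and 8.59 degrees, less where a joint would pass 70% of its speed; a pose out of reach is approached as far as the arm can. A call with a gripper value outside its range is refused whole. The fingers move at their own pace and stop on an object; "force" is the grip in N (left out, the last holds). Time passes only in rows, so rows that repeat a pose let the fingers close, or fill a call up. It gives the time, the measured TCP pose, the force, the opening and the grip force at its end, in the units of the state.
- r.get_obs(): the state, without advancing time (a new reading comes with each control period).
- r.grab_frame(name): name is "scene" or "side" or "wrist"; returns the picture (480x640x3 uint8, red, green, blue); there is no depth.
- r.calibration(name): a dict with "fx", "fy", "cx", "cy" (pixels), "k1" (the pictures are not rectified: a ray, as slopes to the right and down, at radius r is drawn at 1 + k1 r^2 times it, then the intrinsics apply), "rvec" (rotation vector, rad) and "tvec" (3), from world to camera coordinates, as OpenCV has them. Camera axes: x right, y down, z forward; pixel columns grow to the right and rows downward; lengths in m; the calibration is good to about 2 mm. A picture is of the moment at which its call begins: read the wrist's pose just before it. calibration takes no time and is no camera call; for the wrist camera it gives the pose at the moment of the call.
- r.hand_in(): hands the job in; it is judged then, once.
The state is a dict: "clock": time; "joints": joint angles; "qvel": joint speeds; "tau": joint torques, N m; "tcp_pos": TCP position; "orientation": TCP orientation; "contact_force": force on the tool from outside, world axes, zero at the start; "moment": the same for the moment, N m; "grip_width": finger opening in m; "gripper_force": force on a finger pad.
Only numpy, scipy, OpenCV 4.12 (cv2) and the standard library are available. Lean on these libraries where they do the work, as an engineer would, in place of code of your own. Each camera call takes 0.05 s, during which the arm holds its last target. There are 200 camera calls.

## Working session

There is one attempt and no reset: what is moved stays moved. The work goes in short steps, Python scripts to look and compute and a tool call to move; the robot and the scene stay as the last step left them, time stands still between calls to the robot, and variables do not carry over. Pictures are saved under pics/ and viewed, at most 10 in all, crops included, and the job is handed in when it is done.

Besides the shell and the picture viewer there is one more tool, called after ">>>" as name([rows], argument=value, ...), one row to a line, values as JSON. carry_out: Moves the arm, as the interface text tells. Its arguments: {"type":"object","properties":{"moves":{"type":"array","items":{"type":"array","items":{"type":"number"}}},"force":{"type":"number"}},"required":["moves"]}

```bash
mkdir -p pics; cat > h.py <<'E'
import numpy as np, cv2
from bench import r
def cal(n):
    c=r.calibration(n); R=cv2.Rodrigues(np.array(c["rvec"],float))[0]; return c,R,np.array(c["tvec"],float)
def ray(C,u,v):
    c,R,t=C; x=np.array([(u-c["cx"])/c["fx"],(v-c["cy"])/c["fy"]]); p=x.copy()
    for _ in range(20): p=x/(1+c["k1"]*(p@p))
    d=R.T@np.array([p[0],p[1],1]); return -R.T@t, d/np.linalg.norm(d)
def atz(C,u,v,z):
    o,d=ray(C,u,v); return o+d*(z-o[2])/d[2]
def proj(C,P):
    c,R,t=C; q=R@np.array(P,float)+t; p=q[:2]/q[2]; p=p*(1+c["k1"]*(p@p)); return np.array([p[0]*c["fx"]+c["cx"],p[1]*c["fy"]+c["cy"]])
def tri(obs):
    A=np.zeros((3,3));b=np.zeros(3)
    for C,u,v in obs:
        o,d=ray(C,u,v);M=np.eye(3)-np.outer(d,d);A+=M;b+=M@o
    return np.linalg.solve(A,b)
def snap(n,f):
    im=r.grab_frame(n); cv2.imwrite('pics/'+f,im[:,:,::-1]); return im
E
python3 - <<'E'
from h import *
for n in("scene","side"):
    snap(n,n+"0.png"); c,R,t=cal(n); print(n,c,-R.T@t)
o=r.get_obs(); print(o)
E
```

```text
scene {'fx': 531.7149749225092, 'fy': 531.7149749225092, 'cx': 320.41846339883085, 'cy': 242.5651934166126, 'k1': -0.11389070112238096, 'rvec': array([ 2.27327004,  0.7039505 , -0.27806835]), 'tvec': array([-0.44331204, -0.13185418,  1.47939702])} [ 0.99741787 -0.69262853  0.96330159]
side {'fx': 568.4785961914766, 'fy': 568.4785961914766, 'cx': 311.9338263685812, 'cy': 227.65130505931288, 'k1': -0.08764728443969494, 'rvec': array([ 0.32224244, -2.75620427,  1.23647499]), 'tvec': array([0.53592592, 0.1528622 , 1.39117174])} [0.29360797 1.03587988 1.04244399]
{'clock': 0.1, 'joints': array([ 1.04887078,  0.47772713,  0.02238338,  1.55636244, -0.01149628,
        1.10930023, -0.08310776]), 'qvel': array([ 0.0001084 , -0.00144931, -0.00020381, -0.00211954, -0.00028856,
       -0.00114956, -0.00121835]), 'tau': array([ 3.06553527e-03, -5.97766113e+01,  1.61307726e+00, -2.81957495e+01,
        1.28080003e-02,  5.00215130e-03,  1.55655994e-05]), 'tcp_pos': array([ 0.27131423, -0.61779769,  0.40381283]), 'orientation': array([-3.07302587e+00, -6.45044740e-01,  7.57054782e-04]), 'contact_force': array([-0.36166221, -0.43539912, -0.02464362]), 'moment': array([-0.00403025,  0.04006654,  0.00212442]), 'gripper_force': 0.0, 'grip_width': 0.08531732730154219}
```

View pics/scene0.png

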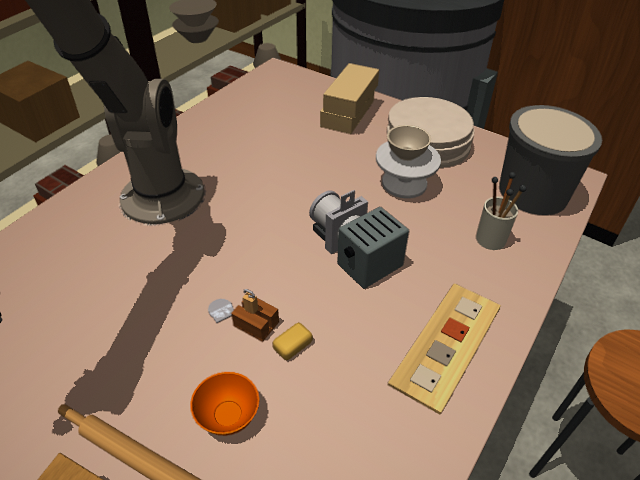

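View pics/side0.png

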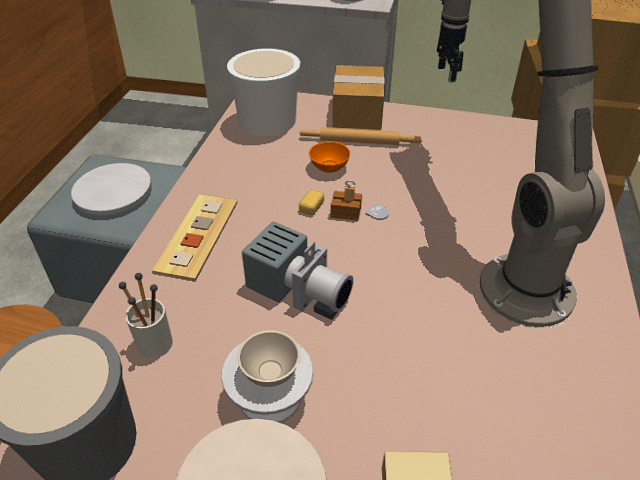

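The scene picture shows the extractor at about (360,235), with its tab at (347,200), and the block and hook at (255,312). The side picture shows the extractor at (300,270) and the block and hook at (347,200). I'll enlarge these areas.

```bash
python3 - <<'E'
import cv2,numpy as np
a=cv2.imread('pics/scene0.png');b=cv2.imread('pics/side0.png')
def c(i,x,y,w,h): return cv2.resize(i[y:y+h,x:x+w],(400,300),interpolation=cv2.INTER_CUBIC)
cv2.imwrite('pics/c1.png',np.vstack([np.hstack([c(a,300,185,120,90),c(a,220,280,80,60)]),np.hstack([c(b,240,220,120,90),c(b,310,170,80,60)])]))
E
```

```text
(no output)
```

View pics/c1.png

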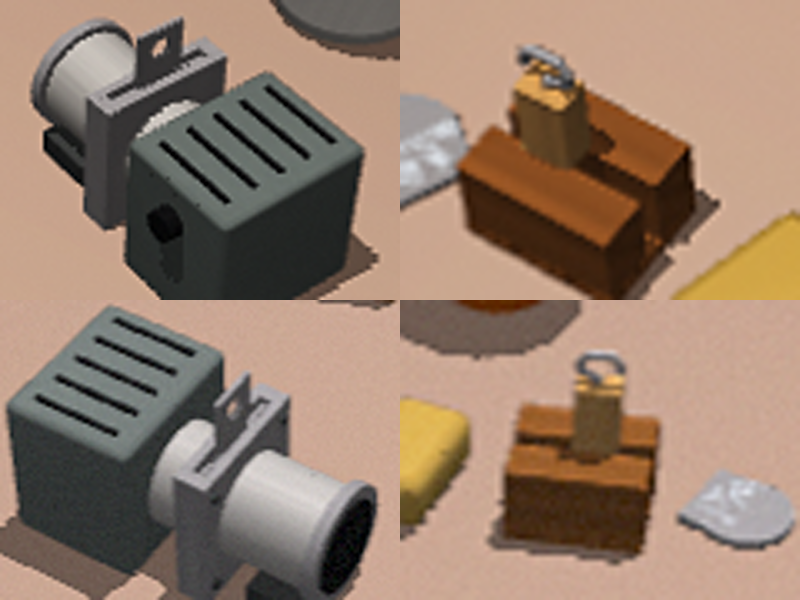

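The crops show the hole (scene 347.7,198.8; side 310.5,252.4), the housing, fan-box and block corners, and the hook's upper bend above the grip. I'll compute positions from these.

```bash
python3 - <<'E'
from h import *
S=cal("scene");D=cal("side")
print("hole",tri([(S,347.7,198.8),(D,310.5,252.4)]))
p=lambda C,l,z:[print(a,atz(C,*a,z).round(4)) for a in l]
print("housing");p(S,[(326.1,214.4),(333,218.6),(361.5,197),(367.8,200)],.118);p(D,[(292.5,272.5),(299.4,275.8),(327,249.1),(320.4,245.2)],.118)
print("fan");p(S,[(339,227),(366,244.4),(408.6,229.4),(382.5,206.9)],.125)
print("block");p(S,[(231.6,313),(261.2,329),(278,310),(238,305.6)],.048);p(D,[(334,191),(361.6,194),(331.6,205.6),(360,208)],.048)
# grip top (z=.092)
print("griptop");p(S,[(220+116/5,280+85/5),(220+147/5,280+110/5),(220+185/5,280+80/5)],.092);p(D,[(310+175/5,170+78/5),(310+223/5,170+80/5),(310+175/5,170+95/5),(310+222/5,170+97/5)],.092)
o=r.get_obs();print(cv2.Rodrigues(o["orientation"])[0].round(3))
E
```

```text
hole [0.519812   0.13738156 0.14429622]
housing
(326.1, 214.4) [0.492  0.0869 0.118 ]
(333, 218.6) [0.5134 0.084  0.118 ]
(361.5, 197) [0.5281 0.189  0.118 ]
(367.8, 200) [0.5465 0.1881 0.118 ]
(292.5, 272.5) [0.5511 0.1837 0.118 ]
(299.4, 275.8) [0.5334 0.1901 0.118 ]
(327, 249.1) [0.4918 0.0918 0.118 ]
(320.4, 245.2) [0.5099 0.0823 0.118 ]
fan
(339, 227) [0.5442 0.0618 0.125 ]
(366, 244.4) [0.6235 0.049  0.125 ]
(408.6, 229.4) [0.6792 0.1459 0.125 ]
(382.5, 206.9) [0.5918 0.1793 0.125 ]
block
(231.6, 313) [ 0.4579 -0.2247  0.048 ]
(261.2, 329) [ 0.5362 -0.221   0.048 ]
(278, 310) [ 0.5348 -0.1613  0.048 ]
(238, 305.6) [ 0.4562 -0.2014  0.048 ]
(334, 191) [ 0.5386 -0.2169  0.048 ]
(361.6, 194) [ 0.4599 -0.221   0.048 ]
(331.6, 205.6) [ 0.5316 -0.1515  0.048 ]
(360, 208) [ 0.4537 -0.1589  0.048 ]
griptop
(243.2, 297.0) [ 0.4764 -0.2013  0.092 ]
(249.4, 302.0) [ 0.4955 -0.2042  0.092 ]
(257.0, 296.0) [ 0.4985 -0.1827  0.092 ]
(345.0, 185.6) [ 0.5033 -0.1918  0.092 ]
(354.6, 186.0) [ 0.4773 -0.196   0.092 ]
(345.0, 189.0) [ 0.5004 -0.1769  0.092 ]
(354.4, 189.4) [ 0.4751 -0.1809  0.092 ]
[[ 0.916  0.402 -0.001]
 [ 0.402 -0.916  0.001]
 [-0.    -0.002 -1.   ]]
```

>>> carry_out([
  [0.02, -0.016, 0, 0.04, 0.0854],
  [0.055, -0.045, 0, 0.1, 0.0854],
  [0.09, -0.074, 0.01, 0.16, 0.0854],
  [0.125, -0.102, 0.02, 0.22, 0.0854],
  [0.16, -0.131, 0.03, 0.28, 0.0854],
  [0.195, -0.16, 0.04, 0.33, 0.0854],
  [0.23, -0.189, 0.05, 0.36, 0.0854],
  [0.265, -0.217, 0.055, 0.36, 0.0854],
])

```text
clock: 0.9
tcp_pos: [0.4269, -0.3107, 0.3487]
orientation: [-3.14, -0.083, 0.002]
contact_force: [0.2, -0.8, 0.7]
grip_width: 0.0855
gripper_force: 0.0
```

>>> carry_out([
  [0.02, -0.035, 0.003, 0, 0.0854],
  [0.04, -0.07, 0.007, 0, 0.0854],
  [0.058, -0.1, 0.012, 0, 0.0854],
  [0.065, -0.113, 0.015, 0, 0.0854],
  [0.068, -0.119, 0.018, 0, 0.0854],
  [0.068, -0.119, 0.018, 0, 0.0854],
  [0.068, -0.119, 0.018, 0, 0.0854],
  [0.068, -0.119, 0.018, 0, 0.0854],
])

```text
clock: 1.7
tcp_pos: [0.4877, -0.1918, 0.3318]
orientation: [3.14, 0.081, -0.0]
contact_force: [-0.0, -0.4, 0.3]
grip_width: 0.0857
gripper_force: 0.0
```

```bash
python3 - <<'E'
from h import *
W=cal("wrist"); np.save('w1.npy',np.array([W],dtype=object),allow_pickle=True)
im=snap("wrist","w1.png"); print(-W[1].T@W[2],W[1][2].round(3)); o=r.get_obs(); print(o["tcp_pos"],o["orientation"],o["joints"].round(3))
for P in [(.489,-.19,.092),(.456,-.222,.048),(.536,-.22,.048),(.536,-.158,.048)]: print(P,proj(W,P))
E
```

```text
[ 0.56829789 -0.18727788  0.30150959] [-0.316 -0.016 -0.948]
[ 0.48782299 -0.19161725  0.33183869] [ 3.14003803e+00  8.09826077e-02 -1.21899527e-05] [ 0.335  0.321 -0.096  1.981  0.041  0.842 -1.303]
(0.489, -0.19, 0.092) [322.22586965 253.05340787]
(0.456, -0.222, 0.048) [362.80514232 275.35199715]
(0.536, -0.22, 0.048) [369.76694893 168.29890381]
(0.536, -0.158, 0.048) [279.24978041 163.54933239]
```

View pics/w1.png

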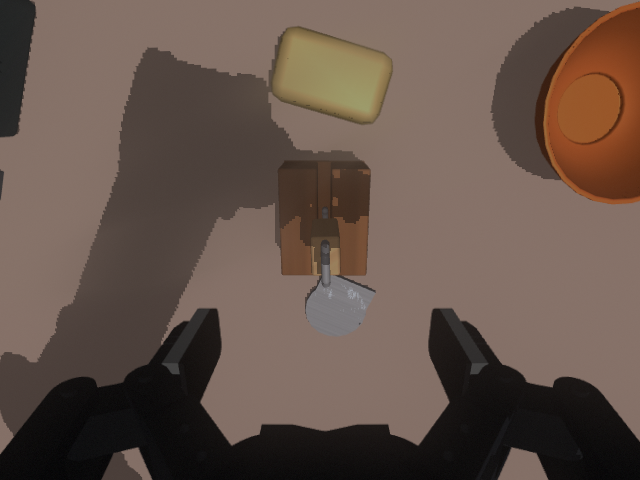

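The wrist view shows the block top with corners (280,168), (370,168), (282,275) and (367,275), and the slot at column 325. The upper bend runs from (325,243) to (326,285), and a wire end shows in the slot at (325,213).

```bash
python3 - <<'E'
from h import *
W=cal("wrist")
for a in [(280,168),(370,168),(282,275),(367,275)]: print(atz(W,*a,.048).round(4))
for a in [(312,275),(339,275),(338,236),(312,236)]: print("grip",atz(W,*a,.092).round(4))
print("slot",[atz(W,u,v,.048).round(4) for u,v in[(324,168),(325,200)]])
for x in(.478,.489,.500): print(x,[proj(W,(x,-.191,z)).round(0) for z in(.013,.02,.037,.092,.1,.113)])
im=cv2.imread('pics/w1.png'); c=cv2.resize(im[150:300,260:400],None,fx=4,fy=4,interpolation=cv2.INTER_CUBIC); cv2.imwrite('pics/w1c.png',np.clip(c.astype(float)*1.8,0,255).astype(np.uint8))
E
```

```text
[ 0.5331 -0.1584  0.048 ]
[ 0.5363 -0.22    0.048 ]
[ 0.4532 -0.161   0.048 ]
[ 0.4566 -0.225   0.048 ]
grip [ 0.4742 -0.1842  0.092 ]
grip [ 0.4751 -0.201   0.092 ]
grip [ 0.5005 -0.1988  0.092 ]
grip [ 0.4997 -0.1832  0.092 ]
slot [array([ 0.5346, -0.1885,  0.048 ]), array([ 0.5124, -0.1904,  0.048 ])]
0.478 [array([324., 232.]), array([323., 234.]), array([323., 241.]), array([323., 270.]), array([323., 275.]), array([323., 285.])]
0.489 [array([324., 219.]), array([324., 221.]), array([324., 227.]), array([324., 253.]), array([324., 258.]), array([324., 267.])]
0.5 [array([325., 206.]), array([325., 208.]), array([325., 213.]), array([325., 236.]), array([325., 240.]), array([325., 248.])]
```

View pics/w1c.png

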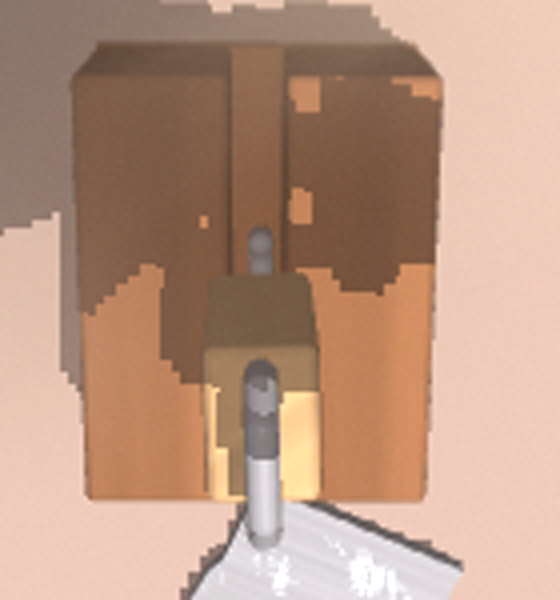

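>>> carry_out([
  [0, 0, 0.03, 0, 0.06],
  [0, 0, 0.06, 0, 0.05],
  [0, 0, 0.09, 0, 0.045],
  [0, 0, 0.1, 0, 0.045],
  [0, 0, 0.103, 0, 0.045],
  [0, 0, 0.103, 0, 0.01],
  [0, 0, 0.103, 0, 0.01],
  [0, 0, 0.103, 0, 0.01],
], force=80)

```text
clock: 2.55
tcp_pos: [0.489, -0.1907, 0.2302]
orientation: [3.139, 0.084, 0.004]
contact_force: [0.7, -0.5, 4.8]
grip_width: 0.0168
gripper_force: 78.0
```

>>> carry_out([
  [0, 0, 0, 0, 0.01],
  [0, 0, 0, 0, 0.01],
  [0, 0, -0.01, 0, 0.01],
  [0, 0, -0.03, 0, 0.01],
  [0, 0, -0.06, 0, 0.01],
  [0, 0, -0.09, 0, 0.01],
  [0, 0, -0.12, 0, 0.01],
  [0, 0, -0.13, 0, 0.01],
])

```text
clock: 3.35
tcp_pos: [0.4889, -0.1904, 0.3623]
orientation: [3.139, 0.084, 0.008]
contact_force: [1.3, -0.8, -0.4]
grip_width: 0.0167
gripper_force: 77.9
```

```bash
python3 - <<'E'
from h import *
o=r.get_obs(); print(o["tcp_pos"],o["grip_width"],o["gripper_force"],o["contact_force"])
D=cal("side");S=cal("scene");a=snap("side","d2.png");b=snap("scene","s2.png")
g=o["tcp_pos"]-[0,0,.159]
out=[]
for C,im in((D,a),(S,b)):
    p=proj(C,g-[0,0,.03]); x,y=int(p[0])-25,int(p[1])-30; print(x,y)
    out.append(cv2.resize(im[y:y+60,x:x+50],(400,480),interpolation=cv2.INTER_CUBIC))
cv2.imwrite('pics/c2.png',np.hstack(out)[:,:,::-1])
E
```

```text
[ 0.48892514 -0.19044276  0.36230311] 0.01667761423877715 77.94599890708923 [ 1.27771186 -0.75618673 -0.376595  ]
326 132
222 240
```

View pics/c2.png

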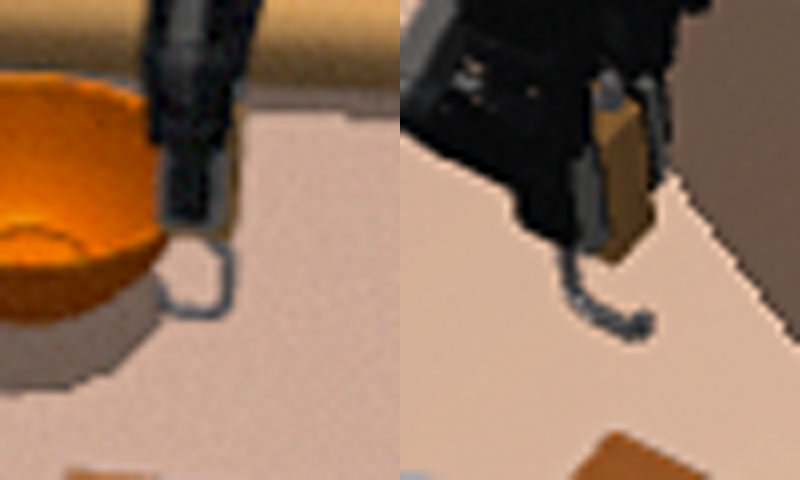

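The side and scene crops show the tall wire on the world −x side and the short tip on +x (side about (346.6,168.2), scene (252,280.6)). So hook +x ≈ world +x, and only a 23° turn is needed.

>>> carry_out([
  [0, -0.01, -0.01, 0, 0.01],
  [0, -0.035, -0.028, 0, 0.01],
  [0, -0.07, -0.03, 0.05, 0.01],
  [0, -0.105, -0.03, 0.1, 0.01],
  [0, -0.14, -0.03, 0.17, 0.01],
  [0, -0.175, -0.03, 0.24, 0.01],
  [0, -0.21, -0.03, 0.31, 0.01],
  [0, -0.24, -0.03, 0.37, 0.01],
])

```text
clock: 4.25
tcp_pos: [0.4743, 0.0519, 0.3876]
orientation: [3.102, -0.496, -0.004]
contact_force: [1.1, -0.6, -1.7]
grip_width: 0.0168
gripper_force: 77.9
```

>>> carry_out([
  [-0.01, -0.03, 0, 0.02, 0.01],
  [-0.02, -0.06, 0, 0.04, 0.01],
  [-0.027, -0.087, 0, 0.04, 0.01],
  [-0.03, -0.097, 0, 0.04, 0.01],
  [-0.03, -0.099, 0, 0.04, 0.01],
  [-0.03, -0.099, 0, 0.04, 0.01],
  [-0.03, -0.099, 0, 0.04, 0.01],
  [-0.03, -0.099, 0, 0.04, 0.01],
])

```text
clock: 5.05
tcp_pos: [0.4778, 0.1514, 0.3886]
orientation: [3.091, -0.56, -0.0]
contact_force: [0.5, -0.3, -0.6]
grip_width: 0.017
gripper_force: 78.0
```

```bash
python3 - <<'E'
from h import *
o=r.get_obs(); print(o["tcp_pos"],o["orientation"],o["contact_force"])
out=[]; W=cal("wrist"); import pickle
for n,c in (("wrist",None),("side",(.505,.145,.17)),("scene",(.505,.145,.17))):
    C=cal(n); im=snap(n,n+"3.png")
    if n=="wrist":
        p=proj(C,(.515,.14,.15)); w,h=200,150
    else: p=proj(C,c); w,h=56,42
    x,y=int(p[0])-w//2,int(p[1])-h//2; x=min(max(x,0),640-w);y=min(max(y,0),480-h)
    print(n,x,y,w, -C[1].T@C[2])
    out.append(cv2.resize(im[y:y+h,x:x+w],(400,300),interpolation=cv2.INTER_CUBIC))
    if n=="wrist": out.append(cv2.resize(im,(400,300),interpolation=cv2.INTER_AREA))
cv2.imwrite('pics/c3.png',np.vstack([np.hstack(out[:2]),np.hstack(out[2:])])[:,:,::-1])
E
```

```text
[0.47776364 0.15138334 0.38857397] [ 3.09058864e+00 -5.59915703e-01 -3.36297147e-04] [ 0.52732414 -0.28156705 -0.5693376 ]
wrist 220 117 200 [0.5532872  0.12324356 0.35828785]
side 288 226 56 [0.29360797 1.03587988 1.04244399]
scene 316 165 56 [ 0.99741787 -0.69262853  0.96330159]
```

View pics/c3.png

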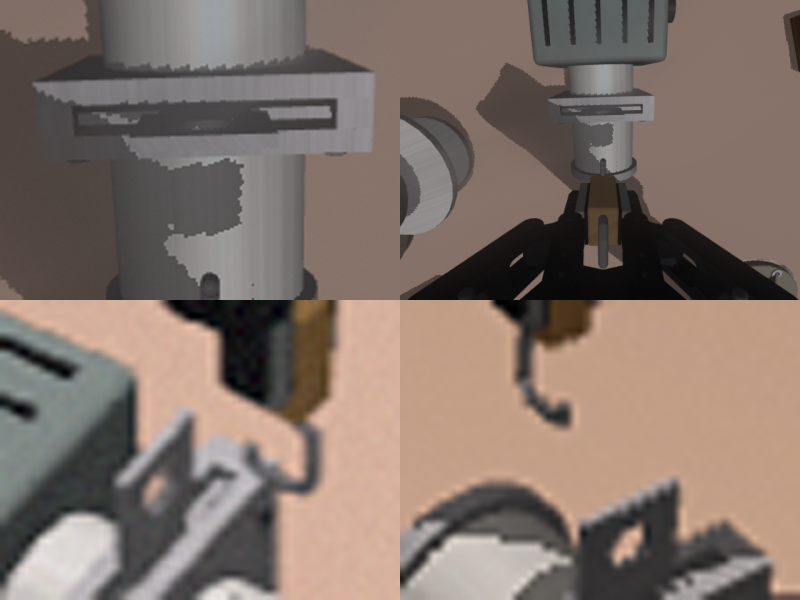

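The wrist crop shows the tab centred near (322,175) and the hook tip at (325,257), with the slot edges sloping about 2°. The hole is at side (309.7,252.2) and scene (348.1,198.7). The tip is at side (323,247.3) and scene (338.7,180.6).

```bash
python3 - <<'E'
from h import *
W=cal("wrist");S=cal("scene");D=cal("side")
def wp(x,y,z): return atz(W,220+x/2,117+y/2,z)
for a,b in [((35,85),(375,72)),((75,107),(338,98)),((75,137),(338,128)),((45,157),(375,153))]:
    p,q=wp(*a,.118),wp(*b,.118); d=p-q; print("yaw",np.degrees(np.arctan2(-d[0],d[1])),((p+q)/2).round(4))
H=tri([(D,309.7,252.2),(S,348.1,198.7)]);T=tri([(D,323,247.3),(S,338.7,180.6)])
for u in(0,1): pass
print("hole",H,"tip",T,"reproj",proj(D,H),proj(S,H),proj(D,T),proj(S,T))
TL=tri([(D,304.4,251.2),(S,354.6,190.6)]);TR=tri([(D,314.6,241.7),(S,341.5,196.1)]);print("tabtop",TL,TR)
o=r.get_obs();R=cv2.Rodrigues(o["orientation"])[0];x=R[:,0];y=R[:,1]
print("tip-tcp in tool",R.T@(T-o["tcp_pos"]),"tip wrist proj",proj(W,T))
for yaw in(-18.5,-20.5):
    a=np.radians(yaw);ex=np.array([np.cos(a),np.sin(a),0]);ey=np.array([-ex[1],ex[0],0]);print(yaw,(T-H)@ex,(T-H)@ey,T[2]-H[2])
print("wrist hole ray line: tab centre px at z .16",wp(205,122,.16),"tip at its z",atz(W,325,257,T[2]))
E
```

```text
yaw -18.29379217372815 [0.531  0.1338 0.118 ]
yaw -18.49937864169782 [0.5235 0.136  0.118 ]
yaw -18.475615381605454 [0.5143 0.1395 0.118 ]
yaw -19.738306166010755 [0.5069 0.141  0.118 ]
hole [0.52120214 0.13762973 0.14498091] tip [0.48764172 0.14778861 0.17719512] reproj [310.11930914 252.10565275] [348.50004465 198.80295822] [323.66758358 247.12974901] [339.3209163 180.7773245]
tabtop [0.5286764  0.1539909  0.16202404] [0.51395069 0.11913538 0.16232049]
tip-tcp in tool [0.01069184 0.00050314 0.21156939] tip wrist proj [325.66954744 255.2202536 ]
-18.5 -0.035049600855164065 -0.001014970044026427 0.03221421441104452
-20.5 -0.03499282764162698 -0.0022375651811679526 0.03221421441104452
wrist hole ray line: tab centre px at z .16 [0.52388313 0.1360923  0.16      ] tip at its z [0.48682024 0.14847183 0.17719512]
```

>>> carry_out([
  [0, -0.0012, 0.01, -0.02, 0.01],
  [0, -0.0012, 0.02, -0.035, 0.01],
  [0, -0.0012, 0.028, -0.035, 0.01],
  [0.005, -0.0014, 0.03, -0.035, 0.01],
  [0.011, -0.0016, 0.03, -0.035, 0.01],
  [0.017, -0.0018, 0.03, -0.035, 0.01],
  [0.021, -0.0019, 0.03, -0.035, 0.01],
  [0.021, -0.0019, 0.03, -0.035, 0.01],
])

```text
clock: 6.0
tcp_pos: [0.4988, 0.1469, 0.359]
orientation: [-3.101, 0.504, -0.001]
contact_force: [-0.3, 0.1, -1.6]
grip_width: 0.0171
gripper_force: 78.0
```

```bash
python3 - <<'E'
from h import *
o=r.get_obs(); print(o["tcp_pos"],o["orientation"],o["contact_force"])
out=[]
for n in ("side","scene","wrist"):
    C=cal(n); im=snap(n,n+"4.png"); w,h=(40,30) if n!="wrist" else (120,90)
    p=proj(C,(.514,.14,.152)); x,y=int(p[0])-w//2,int(p[1])-h//2
    print(n,x,y,w)
    out.append(cv2.resize(im[y:y+h,x:x+w],(400,300),interpolation=cv2.INTER_CUBIC))
out.append(out[2]*0)
cv2.imwrite('pics/c4.png',np.vstack([np.hstack(out[:2]),np.hstack(out[2:])])[:,:,::-1])
E
```

```text
[0.49883813 0.14686781 0.35898555] [-3.10058571e+00  5.03796375e-01 -1.30952106e-03] [-0.27525284  0.07892743 -1.61941758]
side 292 236 40
scene 326 179 40
wrist 268 201 120
```

View pics/c4.png

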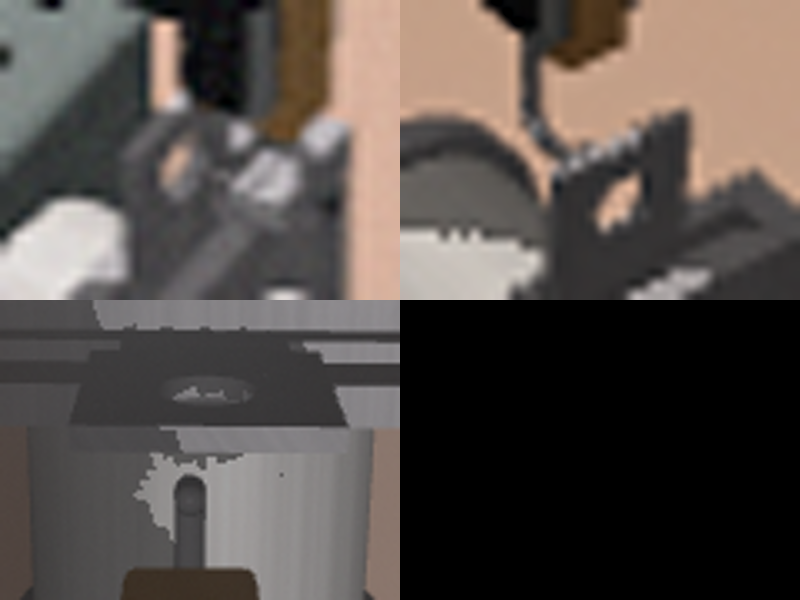

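The wrist crop shows the hole at (330.7,228) and the tip at (325,258). The side and scene crops agree that the tip is just short of the tab. I'll compute the sideways offset.

```bash
python3 - <<'E'
from h import *
W=cal("wrist"); o=r.get_obs();R=cv2.Rodrigues(o["orientation"])[0]; p=o["tcp_pos"]
f=lambda P:(R.T@(P-p)).round(4)
for z in(.1425,.1445,.1465): print("hole",z,f(atz(W,330.7,228.,z)),atz(W,330.7,228.,z))
for z in(.1465,.1485): print("tip",z,f(atz(W,325,257.5,z)))
for z in(.1605,.1625): print("tab edge L,R bottom",f(atz(W,268+72/3.333,201+126/3.333,z)),f(atz(W,268+350/3.333,201+127/3.333,z)))
for u,v in((190,270),(190,200)): print("wire",f(atz(W,268+u/3.333,201+v/3.333,.152)))
c,Rc,t=W; print((Rc@R).round(3), R.T@(-Rc.T@t-p))
print("old hole",f(np.array([.5212,.1376,.1445])))
E
```

```text
hole 0.1425 [0.0243 0.0031 0.2163] [0.52003794 0.13667019 0.1425    ]
hole 0.1445 [0.0249 0.0031 0.2143] [0.52062318 0.13651239 0.1445    ]
hole 0.1465 [0.0255 0.003  0.2123] [0.52120842 0.13635459 0.1465    ]
tip 0.1465 [9.200e-03 1.000e-04 2.123e-01]
tip 0.1485 [9.900e-03 1.000e-04 2.103e-01]
tab edge L,R bottom [ 0.0243 -0.017   0.1983] [0.0242 0.0232 0.1983]
tab edge L,R bottom [ 0.025  -0.0168  0.1963] [0.0249 0.023  0.1963]
wire [-2.600e-03  1.000e-04  2.068e-01]
wire [9.400e-03 1.000e-04 2.068e-01]
[[ 0.001  1.     0.   ]
 [-0.948  0.001 -0.317]
 [-0.317 -0.     0.948]] [ 0.08060773 -0.00017159  0.03027339]
old hole [0.0251 0.0019 0.2143]
```

>>> carry_out([
  [0, 0.0015, 0, 0, 0.01],
  [0, 0.0029, 0, 0, 0.01],
  [0.004, 0.0029, 0, 0, 0.01],
  [0.008, 0.0029, 0, 0, 0.01],
  [0.01, 0.0029, 0, 0, 0.01],
  [0.012, 0.0029, 0, 0, 0.01],
  [0.014, 0.0029, 0, 0, 0.01],
  [0.014, 0.0029, 0, 0, 0.01],
])

```text
clock: 6.95
tcp_pos: [0.5107, 0.1399, 0.3587]
orientation: [-3.101, 0.503, -0.0]
contact_force: [-0.0, -0.0, -0.6]
grip_width: 0.0171
gripper_force: 78.0
```

>>> carry_out([
  [0.0015, 0, 0, 0, 0.01],
  [0.003, 0, 0, 0, 0.01],
  [0.0045, 0, 0, 0, 0.01],
  [0.006, 0, 0, 0, 0.01],
  [0.0075, 0, 0, 0, 0.01],
  [0.009, 0, 0, 0, 0.01],
  [0.0105, 0, 0, 0, 0.01],
  [0.011, 0, 0, 0, 0.01],
])

```text
clock: 7.75
tcp_pos: [0.521, 0.1365, 0.3587]
orientation: [-3.101, 0.503, -0.0]
contact_force: [0.4, -0.7, -0.7]
grip_width: 0.0175
gripper_force: 78.0
```

>>> carry_out([
  [0, 0, -0.002, 0, 0.01],
  [0, 0, -0.005, 0, 0.01],
  [0, 0, -0.008, 0, 0.01],
  [0, 0, -0.011, 0, 0.01],
  [0, 0, -0.014, 0, 0.01],
  [0, 0, -0.017, 0, 0.01],
  [0, 0, -0.02, 0, 0.01],
  [0, 0, -0.023, 0, 0.01],
])

```text
clock: 8.55
tcp_pos: [0.5207, 0.1366, 0.3816]
orientation: [3.101, -0.502, -0.001]
contact_force: [1.5, 0.5, -8.1]
grip_width: 0.0171
gripper_force: 78.1
```

>>> carry_out([
  [0, 0, -0.003, 0, 0.01],
  [0, 0, -0.006, 0, 0.01],
  [0, 0, -0.009, 0, 0.01],
  [0, 0, -0.012, 0, 0.01],
  [0, 0, -0.014, 0, 0.01],
  [0, 0, -0.016, 0, 0.01],
  [0, 0, -0.018, 0, 0.01],
  [0, 0, -0.02, 0, 0.01],
])

```text
clock: 9.35
tcp_pos: [0.5208, 0.1365, 0.4018]
orientation: [3.101, -0.502, -0.0]
contact_force: [1.3, 0.6, -8.5]
grip_width: 0.0173
gripper_force: 78.1
```

>>> carry_out([
  [0, 0, -0.003, 0, 0.01],
  [0, 0, -0.006, 0, 0.01],
  [0, 0, -0.009, 0, 0.01],
  [0, 0, -0.012, 0, 0.01],
  [0, 0, -0.015, 0, 0.01],
  [0, 0, -0.017, 0, 0.01],
  [0, 0, -0.018, 0, 0.01],
  [0, 0, -0.019, 0, 0.01],
])

```text
clock: 10.15
tcp_pos: [0.5208, 0.1366, 0.4207]
orientation: [3.101, -0.502, -0.0]
contact_force: [-0.1, 0.2, -8.7]
grip_width: 0.0167
gripper_force: 78.1
```

>>> carry_out([
  [0, 0, -0.0001, 0, 0.01],
  [0, 0, -0.0002, 0, 0.01],
  [0, 0, -0.0003, 0, 0.01],
  [0, 0, -0.0004, 0, 0.01],
  [0, 0, -0.0005, 0, 0.01],
  [0, 0, -0.0006, 0, 0.01],
  [0, 0, -0.0008, 0, 0.01],
  [0, 0, -0.001, 0, 0.01],
])

```text
clock: 10.95
tcp_pos: [0.5208, 0.1366, 0.4217]
orientation: [-3.101, 0.502, 0.0]
contact_force: [-0.6, 0.6, -8.7]
grip_width: 0.0171
gripper_force: 78.1
```

>>> carry_out([
  [0, 0, -0.0003, 0, 0.01],
  [0, 0, -0.0006, 0, 0.01],
  [0, 0, -0.0008, 0, 0.01],
  [0, 0, -0.001, 0, 0.01],
  [0, 0, -0.0011, 0, 0.01],
  [0, 0, -0.0012, 0, 0.01],
  [0, 0, -0.0013, 0, 0.01],
  [0, 0, -0.0013, 0, 0.01],
])

```text
clock: 11.75
tcp_pos: [0.5208, 0.1366, 0.423]
orientation: [3.101, -0.502, -0.0]
contact_force: [0.1, 0.3, -8.4]
grip_width: 0.017
gripper_force: 78.1
```

>>> carry_out([
  [0, 0, -0.0003, 0, 0.01],
  [0, 0, -0.0005, 0, 0.01],
  [0, 0, -0.0007, 0, 0.01],
  [0, 0, -0.0008, 0, 0.01],
  [0, 0, -0.0009, 0, 0.01],
  [0, 0, -0.001, 0, 0.01],
  [0, 0, -0.001, 0, 0.01],
  [0, 0, -0.001, 0, 0.01],
])

```text
clock: 12.55
tcp_pos: [0.5208, 0.1366, 0.424]
orientation: [-3.101, 0.502, -0.0]
contact_force: [0.1, 0.8, -8.6]
grip_width: 0.017
gripper_force: 78.1
```

Now 0.6 mm steps.

>>> carry_out([
  [0, 0, -0.0001, 0, 0.01],
  [0, 0, -0.0002, 0, 0.01],
  [0, 0, -0.0003, 0, 0.01],
  [0, 0, -0.0004, 0, 0.01],
  [0, 0, -0.0005, 0, 0.01],
  [0, 0, -0.0006, 0, 0.01],
  [0, 0, -0.0006, 0, 0.01],
  [0, 0, -0.0006, 0, 0.01],
])

```text
clock: 13.35
tcp_pos: [0.5209, 0.1365, 0.4246]
orientation: [3.101, -0.502, 0.0]
contact_force: [-0.2, 0.5, -7.4]
grip_width: 0.017
gripper_force: 78.1
```

>>> carry_out([
  [0, 0, -0.0001, 0, 0.01],
  [0, 0, -0.0002, 0, 0.01],
  [0, 0, -0.0003, 0, 0.01],
  [0, 0, -0.0004, 0, 0.01],
  [0, 0, -0.0005, 0, 0.01],
  [0, 0, -0.0006, 0, 0.01],
  [0, 0, -0.0006, 0, 0.01],
  [0, 0, -0.0006, 0, 0.01],
])

```text
clock: 14.15
tcp_pos: [0.5208, 0.1366, 0.4252]
orientation: [3.101, -0.502, 0.0]
contact_force: [-1.7, 0.6, -8.7]
grip_width: 0.017
gripper_force: 78.1
```

>>> carry_out([
  [0, 0, -0.0001, 0, 0.01],
  [0, 0, -0.0002, 0, 0.01],
  [0, 0, -0.0003, 0, 0.01],
  [0, 0, -0.0004, 0, 0.01],
  [0, 0, -0.0005, 0, 0.01],
  [0, 0, -0.0006, 0, 0.01],
  [0, 0, -0.0006, 0, 0.01],
  [0, 0, -0.0006, 0, 0.01],
])

```text
clock: 14.95
tcp_pos: [0.5208, 0.1365, 0.4258]
orientation: [3.101, -0.502, -0.0]
contact_force: [0.0, 0.9, -9.2]
grip_width: 0.0169
gripper_force: 78.1
```

>>> carry_out([
  [0, 0, -0.0001, 0, 0.01],
  [0, 0, -0.0002, 0, 0.01],
  [0, 0, -0.0003, 0, 0.01],
  [0, 0, -0.0004, 0, 0.01],
  [0, 0, -0.0005, 0, 0.01],
  [0, 0, -0.0006, 0, 0.01],
  [0, 0, -0.0006, 0, 0.01],
  [0, 0, -0.0006, 0, 0.01],
])

```text
clock: 15.75
tcp_pos: [0.5208, 0.1365, 0.4264]
orientation: [3.101, -0.503, 0.0]
contact_force: [-0.6, -0.0, -8.8]
grip_width: 0.0174
gripper_force: 78.1
```

>>> carry_out([
  [0, 0, -0.0001, 0, 0.01],
  [0, 0, -0.0002, 0, 0.01],
  [0, 0, -0.0003, 0, 0.01],
  [0, 0, -0.0004, 0, 0.01],
  [0, 0, -0.0005, 0, 0.01],
  [0, 0, -0.0006, 0, 0.01],
  [0, 0, -0.0006, 0, 0.01],
  [0, 0, -0.0006, 0, 0.01],
])

```text
clock: 16.55
tcp_pos: [0.5208, 0.1366, 0.427]
orientation: [-3.101, 0.502, 0.0]
contact_force: [-0.7, 0.7, -8.5]
grip_width: 0.0171
gripper_force: 78.1
```

>>> carry_out([
  [0, 0, -0.0001, 0, 0.01],
  [0, 0, -0.0002, 0, 0.01],
  [0, 0, -0.0003, 0, 0.01],
  [0, 0, -0.0004, 0, 0.01],
  [0, 0, -0.0005, 0, 0.01],
  [0, 0, -0.0006, 0, 0.01],
  [0, 0, -0.0006, 0, 0.01],
  [0, 0, -0.0006, 0, 0.01],
])

```text
clock: 17.35
tcp_pos: [0.5208, 0.1366, 0.4276]
orientation: [-3.101, 0.502, -0.0]
contact_force: [-0.6, 0.4, -8.8]
grip_width: 0.0172
gripper_force: 78.1
```

>>> carry_out([
  [0, 0, -0.0001, 0, 0.01],
  [0, 0, -0.0002, 0, 0.01],
  [0, 0, -0.0003, 0, 0.01],
  [0, 0, -0.0004, 0, 0.01],
  [0, 0, -0.0005, 0, 0.01],
  [0, 0, -0.0006, 0, 0.01],
  [0, 0, -0.0006, 0, 0.01],
  [0, 0, -0.0006, 0, 0.01],
])

```text
clock: 18.15
tcp_pos: [0.5208, 0.1366, 0.4283]
orientation: [-3.101, 0.502, -0.0]
contact_force: [0.4, 0.4, -7.5]
grip_width: 0.0172
gripper_force: 78.1
```

>>> carry_out([
  [0, 0, -0.0001, 0, 0.01],
  [0, 0, -0.0002, 0, 0.01],
  [0, 0, -0.0003, 0, 0.01],
  [0, 0, -0.0004, 0, 0.01],
  [0, 0, -0.0005, 0, 0.01],
  [0, 0, -0.0006, 0, 0.01],
  [0, 0, -0.0006, 0, 0.01],
  [0, 0, -0.0006, 0, 0.01],
])

```text
clock: 18.95
tcp_pos: [0.5208, 0.1365, 0.4285]
orientation: [3.101, -0.502, -0.001]
contact_force: [0.5, 0.4, -12.2]
grip_width: 0.017
gripper_force: 78.1
```

>>> carry_out([
  [0, 0, -0.0001, 0, 0.01],
  [0, 0, -0.0002, 0, 0.01],
  [0, 0, -0.0003, 0, 0.01],
  [0, 0, -0.0003, 0, 0.01],
  [0, 0, -0.0003, 0, 0.01],
  [0, 0, -0.0003, 0, 0.01],
  [0, 0, -0.0003, 0, 0.01],
  [0, 0, -0.0003, 0, 0.01],
])

```text
clock: 19.75
tcp_pos: [0.5207, 0.1365, 0.4288]
orientation: [3.101, -0.502, -0.001]
contact_force: [1.6, 1.4, -18.7]
grip_width: 0.0168
gripper_force: 78.2
```

>>> carry_out([
  [0, 0, 0.0001, 0, 0.01],
  [0, 0, 0.0001, 0, 0.01],
  [0, 0, 0.0001, 0, 0.01],
  [0, 0, 0.0001, 0, 0.01],
  [0, 0, 0.0001, 0, 0.01],
  [0, 0, 0.0001, 0, 0.01],
  [0, 0, 0.0001, 0, 0.01],
  [0, 0, 0.0001, 0, 0.01],
])

```text
clock: 20.55
tcp_pos: [0.5208, 0.1365, 0.4289]
orientation: [3.101, -0.502, -0.0]
contact_force: [1.3, 1.1, -18.9]
grip_width: 0.017
gripper_force: 78.3
```

```bash
python3 - <<'E'
from h import *
f=[]
for _ in range(4): f.append(r.get_obs()["contact_force"]); r.grab_frame("side")
print(np.round(f,2), r.get_obs()["tcp_pos"])
E
```

```text
[[  1.31   1.1  -18.89]
 [  0.94   0.69 -19.65]
 [  0.8    1.3  -19.04]
 [  1.39   0.48 -19.92]] [0.52077872 0.13654129 0.42887623]
```

>>> carry_out([
  [0, 0, 0.0002, 0, 0.01],
  [0, 0, 0.0003, 0, 0.01],
  [0, 0, 0.0003, 0, 0.01],
  [0, 0, 0.0003, 0, 0.01],
  [0, 0, 0.0003, 0, 0.01],
  [0, 0, 0.0003, 0, 0.01],
  [0, 0, 0.0003, 0, 0.01],
  [0, 0, 0.0003, 0, 0.01],
])

```text
clock: 21.55
tcp_pos: [0.5208, 0.1365, 0.4288]
orientation: [3.101, -0.502, 0.0]
contact_force: [-0.3, 0.1, -17.3]
grip_width: 0.0172
gripper_force: 78.4
```

```bash
python3 - <<'E'
from h import *
f=[]
for _ in range(4): f.append(r.get_obs()["contact_force"]); r.grab_frame("side")
print(np.round(f,2), r.get_obs()["tcp_pos"])
E
```

```text
[[ -0.26   0.13 -17.31]
 [  0.14   0.68 -17.62]
 [  0.03   0.69 -16.3 ]
 [ -0.24   0.2  -16.46]] [0.5208369  0.13656964 0.42874676]
```

>>> carry_out([
  [0, 0, 0.0001, 0, 0.01],
  [0, 0, 0.0001, 0, 0.01],
  [0, 0, 0.0001, 0, 0.01],
  [0, 0, 0.0001, 0, 0.01],
  [0, 0, 0.0001, 0, 0.01],
  [0, 0, 0.0001, 0, 0.01],
  [0, 0, 0.0001, 0, 0.01],
  [0, 0, 0.0001, 0, 0.01],
])

```text
clock: 22.55
tcp_pos: [0.5209, 0.1366, 0.4287]
orientation: [-3.101, 0.502, -0.0]
contact_force: [0.0, 0.7, -14.7]
grip_width: 0.0174
gripper_force: 78.7
```

```bash
python3 - <<'E'
from h import *
f=[]
for _ in range(10): f.append(r.get_obs()["contact_force"]); r.grab_frame("side")
print(np.round(f,1)[:,2], r.get_obs()["tcp_pos"])
E
```

```text
[-14.7 -15.2 -13.6 -13.  -14.4 -14.9 -13.4 -14.  -14.  -15.4] [0.5208546  0.13656342 0.4286678 ]
```

>>> carry_out([
  [0, 0, 0.002, 0, 0.01],
  [0, 0, 0.005, 0, 0.01],
  [0, 0, 0.008, 0, 0.01],
  [0, 0, 0.01, 0, 0.01],
  [0, 0, 0.012, 0, 0.01],
  [0, 0, 0.0135, 0, 0.01],
  [0, 0, 0.0147, 0, 0.01],
  [0, 0, 0.0147, 0, 0.01],
])

```text
clock: 23.85
tcp_pos: [0.5209, 0.1366, 0.4138]
orientation: [-3.101, 0.502, -0.0]
contact_force: [0.2, 0.5, -2.0]
grip_width: 0.0167
gripper_force: 80.6
```

```bash
python3 - <<'E'
from h import *
o=r.get_obs(); print(o["tcp_pos"],o["contact_force"])
out=[]
for n in ("side","scene","wrist"):
    C=cal(n); im=snap(n,n+"5.png"); w,h=(40,30) if n!="wrist" else (120,90)
    p=proj(C,(.514,.14,.207)); x,y=int(p[0])-w//2,int(p[1])-h//2
    print(n,x,y,w,proj(C,(.5206,.1365,.2062)),proj(C,(.5206,.1365,.2002)))
    out.append(cv2.resize(im[y:y+h,x:x+w],(400,300),interpolation=cv2.INTER_CUBIC))
out.append(out[2]*0)
cv2.imwrite('pics/c5.png',np.vstack([np.hstack(out[:2]),np.hstack(out[2:])])[:,:,::-1])
E
```

```text
[0.52087682 0.13658134 0.41382191] [ 0.16234237  0.53602023 -2.02036475]
side 292 217 40 [310.23279014 231.76977115] [310.25921594 233.79170638]
scene 327 161 40 [349.2210719  178.55480781] [349.10106757 180.61717504]
wrist 262 245 120 [324.958349   277.09891173] [324.94627214 272.50093656]
```

View pics/c5.png

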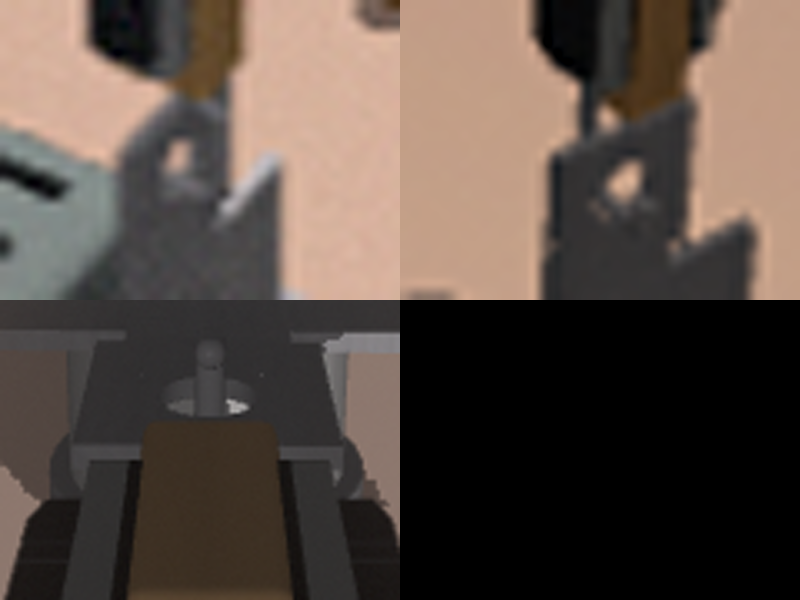

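The crops show the hook centred in the hole (wrist), with wire in the lower part and light above it, about as it was at insertion (hole near side (310,233)). I'll withdraw slowly.

>>> carry_out([
  [-0.001, 0, 0, 0, 0.01],
  [-0.002, 0, 0, 0, 0.01],
  [-0.003, 0, 0, 0, 0.01],
  [-0.004, 0, 0, 0, 0.01],
  [-0.005, 0, 0, 0, 0.01],
  [-0.006, 0, 0, 0, 0.01],
  [-0.007, 0, 0, 0, 0.01],
  [-0.008, 0, 0, 0, 0.01],
])

```text
clock: 24.8
tcp_pos: [0.5132, 0.1391, 0.4139]
orientation: [3.101, -0.502, 0.0]
contact_force: [0.1, -0.2, -1.1]
grip_width: 0.0167
gripper_force: 80.6
```

>>> carry_out([
  [-0.001, 0, 0, 0, 0.01],
  [-0.0025, 0, 0, 0, 0.01],
  [-0.004, 0, 0, 0, 0.01],
  [-0.0055, 0, 0, 0, 0.01],
  [-0.007, 0, 0, 0, 0.01],
  [-0.0085, 0, 0, 0, 0.01],
  [-0.01, 0, 0, 0, 0.01],
  [-0.012, 0, 0, 0, 0.01],
])

```text
clock: 25.6
tcp_pos: [0.5018, 0.1429, 0.4139]
orientation: [-3.101, 0.503, -0.0]
contact_force: [-0.5, 0.8, -1.9]
grip_width: 0.0173
gripper_force: 80.6
```

>>> carry_out([
  [-0.01, 0, 0, 0, 0.01],
  [-0.022, 0, 0, 0, 0.01],
  [-0.022, 0.015, 0, 0, 0.01],
  [-0.015, 0.04, 0, -0.04, 0.01],
  [-0.002, 0.07, 0, -0.1, 0.01],
  [0.01, 0.1, 0, -0.16, 0.01],
  [0.022, 0.13, 0, -0.22, 0.01],
  [0.034, 0.16, 0, -0.28, 0.01],
])

```text
clock: 26.4
tcp_pos: [0.4827, -0.0214, 0.4141]
orientation: [3.141, -0.061, 0.0]
contact_force: [0.2, 0.3, -1.3]
grip_width: 0.0174
gripper_force: 80.7
```

>>> carry_out([
  [0.003, 0.03, 0, -0.03, 0.01],
  [0.007, 0.065, 0, -0.06, 0.01],
  [0.01, 0.1, 0, -0.09, 0.01],
  [0.014, 0.135, 0, -0.095, 0.01],
  [0.017, 0.16, 0.01, -0.095, 0.01],
  [0.0177, 0.1703, 0.02, -0.095, 0.01],
  [0.0177, 0.1703, 0.03, -0.095, 0.01],
  [0.0177, 0.1703, 0.03, -0.095, 0.01],
])

```text
clock: 27.2
tcp_pos: [0.4935, -0.1891, 0.3821]
orientation: [-3.139, -0.086, 0.005]
contact_force: [0.3, 0.1, -1.5]
grip_width: 0.0168
gripper_force: 80.7
```

>>> carry_out([
  [0, 0, 0.01, 0, 0.01],
  [0, 0, 0.03, 0, 0.01],
  [0, 0, 0.055, 0, 0.01],
  [0, 0, 0.075, 0, 0.01],
  [0, 0, 0.085, 0, 0.01],
  [0, 0, 0.089, 0, 0.01],
  [0, 0, 0.089, 0, 0.01],
  [0, 0, 0.089, 0, 0.01],
])

```text
clock: 28.0
tcp_pos: [0.4948, -0.1904, 0.2958]
orientation: [3.14, 0.085, 0.002]
contact_force: [-0.5, -0.1, -1.0]
grip_width: 0.0171
gripper_force: 80.7
```

```bash
python3 - <<'E'
from h import *
o=r.get_obs(); print(o["tcp_pos"],o["orientation"],o["contact_force"])
im=snap("wrist","w6.png"); cv2.imwrite('pics/c6.png',np.clip(im[180:480,120:520,::-1].astype(float)*1.5,0,255).astype(np.uint8))
W=cal("wrist")
for P in [(.5354,-.1888,.048),(.4948,-.1911,.048),(.504,-.19,.083)]: print(proj(W,P))
E
```

```text
[ 0.49476279 -0.19044333  0.29577498] [3.14001861e+00 8.50122476e-02 2.48998459e-03] [-0.54781441 -0.12660468 -0.98601316]
[325.77371993 187.3088492 ]
[325.83457477 251.19297771]
[324.9557555  257.74862456]
```

View pics/c6.png

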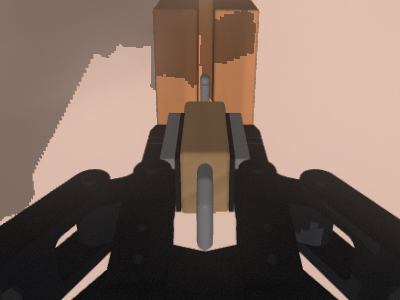

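The wrist crop shows the tip (205,78) centred on the slot (columns 198–213), so I'll lower it.

>>> carry_out([
  [0, 0, 0.01, 0, 0.01],
  [0, 0, 0.022, 0, 0.01],
  [0, 0, 0.034, 0, 0.01],
  [0, 0, 0.046, 0, 0.01],
  [0, 0, 0.056, 0, 0.01],
  [0, 0, 0.062, 0, 0.01],
  [0, 0, 0.064, 0, 0.01],
  [0, 0, 0.0645, 0, 0.01],
])

```text
clock: 28.85
tcp_pos: [0.4943, -0.1906, 0.2303]
orientation: [-3.14, -0.084, 0.0]
contact_force: [-0.5, -0.2, -1.3]
grip_width: 0.0171
gripper_force: 81.0
```

>>> carry_out([
  [0, 0, 0.0002, 0, 0.01],
  [0, 0, 0.0004, 0, 0.01],
  [0, 0, 0.0006, 0, 0.01],
  [0, 0, 0.0008, 0, 0.01],
  [0, 0, 0.001, 0, 0.01],
  [0, 0, 0.001, 0, 0.01],
  [0, 0, 0.001, 0, 0.01],
  [0, 0, 0.001, 0, 0.01],
])

```text
clock: 29.65
tcp_pos: [0.4945, -0.1906, 0.2302]
orientation: [3.14, 0.084, 0.001]
contact_force: [-2.2, 0.7, 6.6]
grip_width: 0.0169
gripper_force: 81.7
```

Seated. Open gently (to 42 mm) and rise.

>>> carry_out([
  [0, 0, 0, 0, 0.025],
  [0, 0, 0, 0, 0.035],
  [0, 0, 0, 0, 0.045],
  [0, 0, 0, 0, 0.05],
  [0, 0, 0, 0, 0.05],
  [0, 0, -0.005, 0, 0.05],
  [0, 0, -0.015, 0, 0.05],
  [0, 0, -0.03, 0, 0.05],
])

```text
clock: 30.45
tcp_pos: [0.4941, -0.1905, 0.2598]
orientation: [-3.14, -0.084, 0.002]
contact_force: [0.2, -0.2, 0.3]
grip_width: 0.0497
gripper_force: 0.0
```

>>> carry_out([
  [0, 0, -0.03, 0, 0.06],
  [0, 0, -0.06, 0, 0.07],
  [0, 0, -0.09, 0, 0.08],
  [0, 0, -0.11, 0, 0.08],
  [0, 0, -0.12, 0, 0.08],
  [0, 0, -0.12, 0, 0.08],
  [0, 0, -0.12, 0, 0.08],
  [0, 0, -0.12, 0, 0.08],
])

```text
clock: 31.25
tcp_pos: [0.4938, -0.1904, 0.3781]
orientation: [-3.14, -0.085, 0.004]
contact_force: [-0.3, -0.3, -0.2]
grip_width: 0.0801
gripper_force: 0.0
```

```bash
python3 - <<'E'
from h import *
out=[]
for n,P,w in (("wrist",(.4945,-.19,.06),240),("side",(.4945,-.19,.07),64),("side",(.52,.137,.17),64),("scene",(.52,.137,.17),64)):
    C=cal(n); im=snap(n,n+"7.png"); h=w*3//4; p=proj(C,P); x,y=int(p[0])-w//2,int(p[1])-h//2; x=max(0,min(x,640-w));y=max(0,min(y,480-h))
    print(n,x,y,w,[proj(C,(.5206,.1365,z)).round(1) for z in(.2002,.2062)])
    out.append(cv2.resize(im[y:y+h,x:x+w],(400,300),interpolation=cv2.INTER_CUBIC))
cv2.imwrite('pics/c7.png',np.vstack([np.hstack(out[:2]),np.hstack(out[2:])])[:,:,::-1])
o=r.get_obs();print(o["tcp_pos"],o["contact_force"])
E
```

```text
wrist 204 128 240 [array([-296.2,  213.7]), array([-306.9,  217. ])]
side 315 168 64 [array([310.3, 233.8]), array([310.2, 231.8])]
side 278 219 64 [array([310.3, 233.8]), array([310.2, 231.8])]
scene 316 166 64 [array([349.1, 180.6]), array([349.2, 178.6])]
[ 0.49414875 -0.19051145  0.37860927] [ 0.04605827 -0.11407882 -0.43808446]
```

I've used all 10 picture views, so I'll check numerically by template matching.

```bash
python3 - <<'E'
from h import *
def m(f0,f1,x,y,w,h,s=8):
    a=cv2.imread('pics/'+f0);b=cv2.imread('pics/'+f1)
    R=cv2.matchTemplate(b[y-s:y+h+s,x-s:x+w+s],a[y:y+h,x:x+w],cv2.TM_CCOEFF_NORMED);_,v,_,l=cv2.minMaxLoc(R);print(f0,f1,round(v,3),l[0]-s,l[1]-s)
m('side0.png','side7.png',342,178,16,22)     # hook
m('scene0.png','scene7.png',240,286,22,24)
m('side5.png','side7.png',303,229,18,18)    # raised tab
m('scene5.png','scene7.png',341,174,18,16)
for n,x in(("side",.4948),("scene",.4948)):
    C=cal(n); print(n,proj(C,(x,-.1911,.07))-proj(C,(.4874,-.1918,.07)))
E
```

```text
side0.png side7.png 0.978 -2 0
scene0.png scene7.png 0.893 3 1
side5.png side7.png 0.734 0 1
scene5.png scene7.png 0.913 0 0
side [-2.67668444 -0.22043647]
scene [2.90906324 1.35730471]
```

```bash
python3 -c "
from bench import r
print(r.hand_in())"
```

```text
the job is handed in; nothing more can be done
None
```

The job is handed in, though it returned no verdict: the gate was drawn up to its stop and held there at roughly 13–18 N by the wrist sensor for over a second, then unhooked and left open, with the hook upright in its block; the final check was by image matching only, because all 10 picture views were used.

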